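# Free the splash guard from its push-to-release dock and hang it on the cooker's hinge

### The arm

A 6-joint arm with a two-finger parallel gripper is mounted at the origin on the work surface. World frame = base frame: x ahead of the robot, y to its left, z up, the work surface at z = 0. Lengths are in m, angles in rad, forces in N, time in s.
With the tool pointing down it reaches from about 0.425 to 0.925 m from the base axis. Payload 12.5 kg.
Tool frame: the origin (TCP) lies midway between the tips of the shut fingers; the grasp point (between the pads) lies 19 mm behind it; z points along the fingers, x is the direction in which the jaws open and shut, and the axes are right-handed (so a half turn about z gives the same grasp; the last joint's range is limited). The gripper opens to 85 mm and grips with 20 to 120 N. Pads are 22 mm wide; open, the fingers measure 114 mm over their backs; the gripper's body (76 mm by 85 mm) begins 54 mm behind the grasp point. The pads swing forward as they close: fully open they stand 13 mm farther back than shut.
Start: joints at [-1.362, 0.491, 1.559, -0, 1.092, -0.106], TCP at [0.194, -0.594, 0.231] pointing down, gripper open.
Joint ranges: [-3.1, 3.1], [-0.84, 2.19], [0.05, 2.79], [-1.13, 4.28], [0.06, 2.93], [-2.69, 2.69]. Speed limits (rad/s): [2.22, 2.22, 2.79, 3.14, 3.14, 3.14].

### API

Orientations are given as a unit quaternion [w, x, y, z].
In Python, from station import robot gives the robot as it stands.
- The arm moves only by the tool servo_tool, never from a script. Its argument "commands" is a list that holds one entry, the list of rows, each a list of 7 numbers: the opening, from 0 (shut) to 1 (fully open), then the shift along the tool's x, y, z in m, then the turn, a rotation vector about the tool's x, y, z in degrees. In form: [[[gripper, x, y, z, ax, ay, az], ...]]. A call has 1 to 12 rows; each row is the pose to reach, as a shift and turn from the pose commanded when the call began, along the tool's axes at that moment; what a row does not reach only later rows make up. A row lasts 1/12 s, in which the tool goes at most 41.7 mm and 7.16 degrees, less where a joint would pass 70% of its speed; a pose out of reach is approached as far as the arm can. A call with a gripper value outside its range is refused whole. The fingers move at their own pace and stop on an object; the grip force is fixed at half the most. Time passes only in rows, so rows that repeat a pose let the fingers close. It gives the time, the measured TCP pose, the force and the opening at its end, in the units of the state.
- robot.sense(): the state, without advancing time (a new reading comes with each control period).
- robot.grab_frame(name): name is "scene" or "top" or "wrist"; returns a dict with "img" (384x512x3 uint8, red, green, blue), "camera_matrix" (3x3 intrinsics, pixels), "R" (3x3) and "t" (3): a world point X has camera coordinates R X + t. Camera axes: x right, y down, z forward; pixel columns grow to the right and rows downward; lengths in m; the calibration is good to about 2 mm. The wrist camera is an equidistant fisheye: a pixel r from the principal point sees the ray r / f radians off the axis. A picture is of the moment at which its call begins. There is no depth.
- robot.sign_off(): hands the job in, once; it reports no verdict.
The state is a dict: "clock": time; "qpos": joint angles; "joint_velocities": joint speeds; "joint_efforts": joint torques, N m; "tool_pos": TCP position; "tcp_rot": TCP orientation; "force": force on the tool from outside, world axes, zero at the start; "wrist_torque": the same for the moment, N m; "grip_width": finger opening in m.
Only numpy, scipy, OpenCV 4.12 (cv2) and the standard library are available. Lean on these libraries where they do the work, as an engineer would, in place of code of your own. Each camera call takes 0.05 s, during which the arm holds its last target.

### The job

The cooker's splash guard is stowed in its push-to-release dock: press it down gently until the latch lets go and it springs up, then take it out by its rail, without forcing the latch. Hang it on the two hinge pins at the front of the cooker, both sockets fully down at once, so that it stands along the cooker's front, and let go of it. Leave the bowl, soap bottle, bowl stack and chopstick box as they stand.

Things in the scene. Friction and masses are not known exactly. Their poses are not given: they have to be found in the camera images.
- guard: Splash guard: upright sheet-steel leaf, 8 mm thick (x), 156 mm long (y), 113 mm tall, about 0.24 kg. Along its top runs a black grip rail, 16 mm thick, 156 mm long, from 113 to 127 mm above the underside. Origin: middle of the underside, z up. At its -y end two hinge sockets (upright tubes) share one vertical axis at x 0, y -92 mm. A window low in its middle takes the dock's latch.
- rail_top (a point): Middle of the top face of the guard's grip rail, 127 mm above the guard's underside: where to press. Pressing takes about 4 to 9 N. Somewhere between 5 and 13 mm down, different each time and unmarked, the latch lets go; the bottom stop is at 15 mm. Once the press is let up the guard rises to 30 mm above its latched height and stays. Too short a press leaves it latched; press again.
- socket_low (a point): Centre of the bottom mouth of the guard's lower hinge socket, 8 mm above the guard's underside level; axes as the guard's. Each socket is a tube open at both ends, outer diameter 20 mm, inner 13 mm, 22 mm long
- socket_high (a point): Centre of the bottom mouth of the guard's upper hinge socket, 80 mm above socket_low; same tube
- dock: White push-to-release dock, fixed: a slotted box 50 mm (x) by 200 mm (y, -112 to +88), 105 mm tall; origin on the counter under the stowed guard, axes parallel to the guard's. Latched, the guard's underside is at 45 mm, its rail top at 172 mm, and it cannot be pulled out. Over 45 N between guard and dock ruins the latch. It does not latch again.
- pusher (a joint): Height of the dock's spring pusher under the guard, m: 0 latched, negative while pressed (-0.015 at the bottom stop), 0.030 sprung up. Sprung up, the guard stands loose in the slot (1 mm play each side, it may lean a few degrees); lifted 35 mm more, straight up, it is clear of the dock.
- cooker: Low cooking base, fixed: white box with black top, 240 mm (x) by 250 mm (y), 65 mm tall, hot plate 150 mm across; origin on the counter under its centre, front to -x. In front of it, on a vertical axis at x -140, y -92 mm, stand two steel pintles, on ledges that stick out to -x from an upright post (24 mm wide in y, front face at x -111 mm, top 138 mm high).
- pintle_low (a point): Foot of the lower pintle on its ledge's top, 58 mm above the counter: socket_low comes to rest here; axes as the cooker's. Each pintle is 10 mm thick, 18 mm tall, the upper 8 mm tapering to 4 mm; ledges are 8 mm thick, 20 mm wide. Hung, the guard runs along the cooker's front, its y along the cooker's y, underside at 50 mm, with 1.5 mm play all round, so it sags 2 to 3 degrees.
- pintle_high (a point): Foot of the upper pintle on its ledge's top, 138 mm above the counter, 80 mm above pintle_low: socket_high comes to rest here. This ledge bars the way from straight above: hold the guard with its sockets 20 to 45 mm above their seats, bring it in level from the front (cooker's -x) until they stand over the pintles, then lower.
- bowl: A paper noodle bowl, rim diameter 124 mm, 65 mm tall, standing on the hot plate; origin under its centre. Bystander
- soap: A white pump bottle, about 64 mm across and 170 mm tall; origin under its centre. Bystander
- bowl_stack: A stack of paper bowls, 136 mm across, 72 mm tall; origin under its centre. Bystander
- caddy: An open wooden chopstick and napkin box 100 x 130 x 70 mm (sticks reach 130 mm up); origin under its centre. Bystander
Not all that is in view belongs to the job. What is shaped like the dock but green or red is not meant.

How it is judged:
By the outcome, as a careful person would: the job done as asked, in the order asked, and still so for the second after the job is handed in, with the robot touching nothing.
It also fails if it takes over 61 s, if anything falls off the work surface, if the arm or the gripper's body presses on something with over 40 N, if the wrist force passes 120 N, or if a joint passes its speed limit or range.

## Working session

There is one attempt and no reset: what is moved stays moved. The work goes in short steps, Python scripts to look and compute and a tool call to move; the robot and the scene stay as the last step left them, time stands still between calls to the robot, and variables do not carry over. Pictures are saved under pics/ and viewed, and the job is handed in when it is done.

Besides the shell and the picture viewer there is one more tool, called after ">>>" by a JSON object that holds its "name" and its "arguments". servo_tool: Moves the arm, as the interface text tells. Its arguments: {"type":"object","properties":{"commands":{"type":"array","items":{"type":"array","items":{"type":"array","items":{"type":"number"}}}}},"required":["commands"]}

```bash
mkdir -p pics; ls; python3 - <<'E'
from station import robot
import cv2,numpy as np,pickle
d={}
for n in ["scene","top","wrist"]:
    f=robot.grab_frame(n); d[n]=f
    cv2.imwrite(f"pics/{n}0.png",f["img"][:,:,::-1])
    print(n,np.round(f["camera_matrix"],1).tolist(),np.round(f["R"],3).tolist(),np.round(f["t"],3).tolist())
pickle.dump(d,open("f0.pkl","wb"))
s=robot.sense();print(s)
E
```

```text
pics
scene [[354.8, 0.0, 255.4], [0.0, 354.8, 192.2], [0.0, 0.0, 1.0]] [[0.836, 0.549, 0.005], [0.321, -0.48, -0.816], [-0.446, 0.684, -0.577]] [-0.546, -0.118, 1.509]
top [[432.8, 0.0, 255.0], [0.0, 432.8, 192.7], [0.0, 0.0, 1.0]] [[0.026, -1.0, -0.003], [-0.996, -0.026, -0.084], [0.084, 0.005, -0.996]] [0.002, 0.636, 1.604]
wrist [[297.3, 0.0, 259.1], [0.0, 297.3, 187.6], [0.0, 0.0, 1.0]] [[0.311, -0.95, -0.0], [-0.9, -0.294, 0.322], [-0.306, -0.1, -0.947]] [-0.625, -0.043, 0.379]
{'clock': 0.15, 'qpos': array([-1.36159256e+00,  4.91433671e-01,  1.55929975e+00, -1.12146696e-05,
        1.09169699e+00, -1.05587954e-01]), 'joint_velocities': array([ 1.09502483e-03,  3.21136639e-05, -1.80057208e-03, -5.48309341e-04,
       -1.35352574e-03, -1.44286765e-03]), 'joint_efforts': array([ 2.65209375e-03, -6.18704367e+01, -2.61691260e+01, -3.84072916e-05,
        3.21924257e-03,  2.35463369e-05]), 'tool_pos': array([ 0.19350499, -0.59412467,  0.23085751]), 'tcp_rot': array([-2.76763535e-04,  8.09204275e-01, -5.87527246e-01, -3.14466412e-04]), 'force': array([ 0.16347761, -0.33644952,  0.00073029]), 'wrist_torque': array([ 1.31746820e-05, -1.32819323e-02,  8.83327015e-04]), 'grip_width': 0.08571342061190332}
```

View pics/scene0.png

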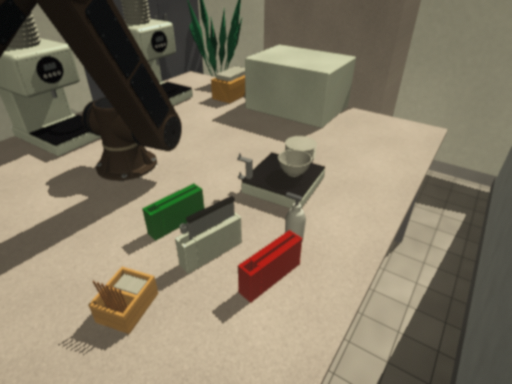

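View pics/top0.png

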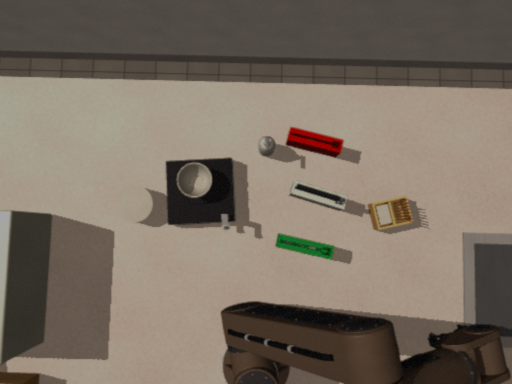

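View pics/wrist0.png

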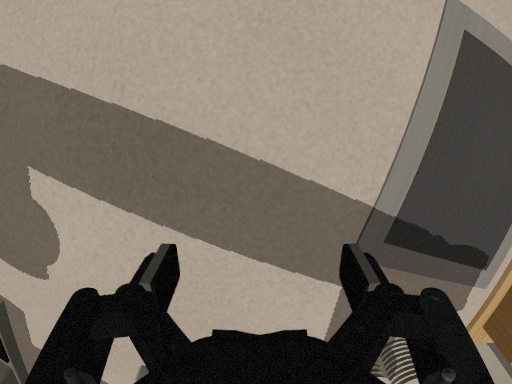

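Three dock-shaped things in the top image: green (305,246), red (315,142) and white (319,195). The white one fits: it is white and holds a black rail. I'll confirm that in enlarged crops.

```bash
cat > h.py <<'E'
import numpy as np,cv2,pickle
def ray(f,u,v,z):
    K=f["camera_matrix"];R=np.array(f["R"]);t=np.array(f["t"])
    d=R.T@np.linalg.inv(K)@np.array([u,v,1.]);c=-R.T@t
    return c+d*(z-c[2])/d[2]
def proj(f,X):
    p=np.array(f["R"])@np.array(X)+f["t"];p=f["camera_matrix"]@p;return p[:2]/p[2]
def crop(f,x0,y0,x1,y1,s,name):
    c=f["img"][y0:y1,x0:x1,::-1]
    cv2.imwrite(name,cv2.resize(c,None,fx=s,fy=s,interpolation=cv2.INTER_CUBIC))
E
python3 - <<'E'
from h import *
d=pickle.load(open("f0.pkl","rb"));f=d["top"];g=d["scene"]
a=f["img"][170:220,280:360,::-1];b=f["img"][150:235,155:245,::-1]
crop(f,280,170,360,220,9,"pics/c1.png");crop(f,155,145,245,240,6,"pics/c2.png")
crop(g,165,180,255,280,6,"pics/c3.png");crop(g,225,130,335,215,7,"pics/c4.png")
for c in "scene top".split(): print(c,-d[c]["R"].T@d[c]["t"])
for n,p,z in [("rail",(319,195),.172),("cooker",(200,190),.065),("soap",(267,146),.15),("caddy",(390,213),.07),("green",(305,246),.1),("red",(315,142),.1)]:print(n,ray(f,*p,z).round(3))
E
```

```text
scene [ 1.16686545 -0.7881669   0.77800186]
top [0.49882853 0.00993029 1.65172789]
rail [ 0.621 -0.202  0.172]
cooker [0.637 0.221 0.065]
soap [ 0.791 -0.02   0.15 ]
caddy [ 0.57  -0.476  0.07 ]
green [ 0.444 -0.165  0.1  ]
red [ 0.82  -0.195  0.1  ]
```

View pics/c1.png

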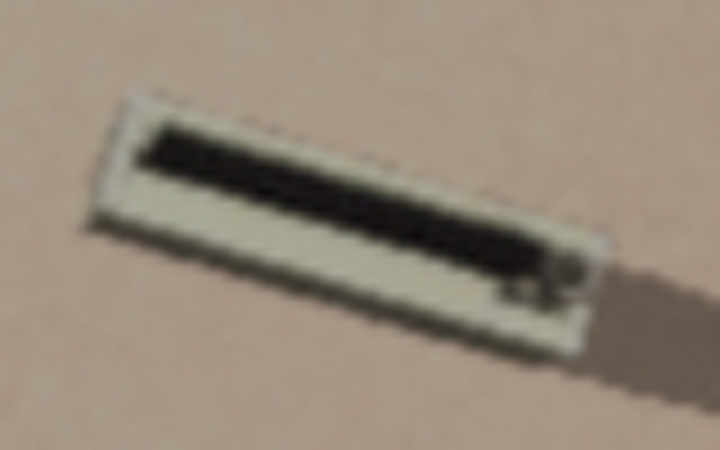

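View pics/c2.png

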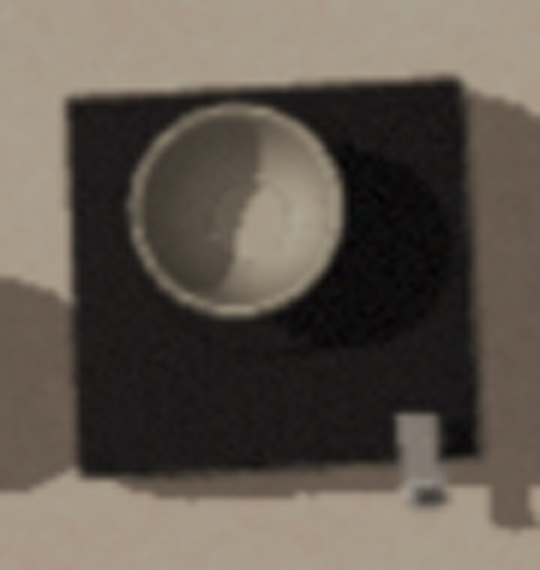

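View pics/c3.png

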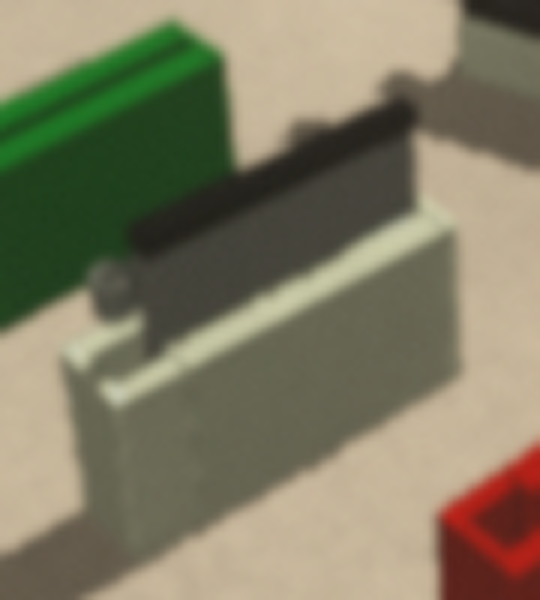

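View pics/c4.png

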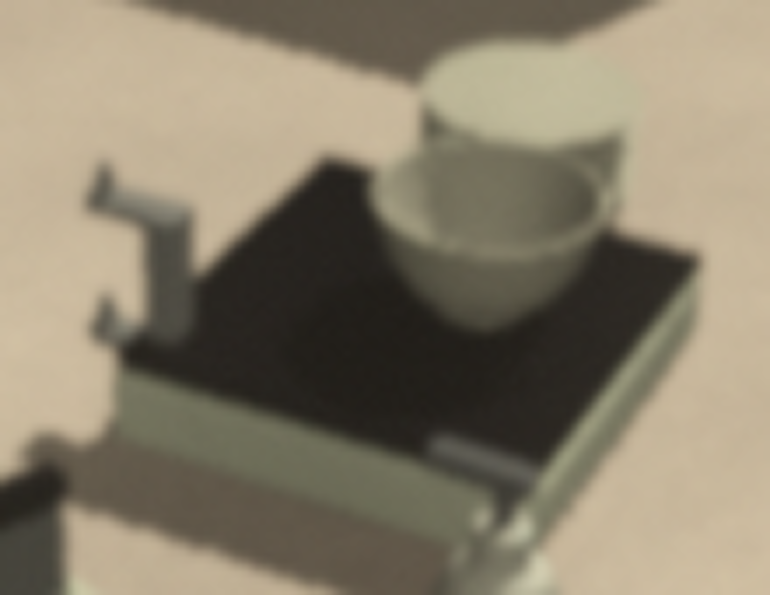

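```bash
cat > fit.py <<'E'
from h import *
from scipy.optimize import least_squares
def place(p,X):
    c,s=np.cos(p[2]),np.sin(p[2]);X=np.array(X)
    return np.array([p[0]+c*X[0]-s*X[1],p[1]+s*X[0]+c*X[1],X[2]])
def px(u,v,s,x0,y0): return ((u+.5)/s-.5+x0,(v+.5)/s-.5+y0)
def fit(obs,p0):
    r=lambda p:np.concatenate([(proj(f,place(p,X))-uv) for f,uv,X in obs])
    s=least_squares(r,p0,loss="soft_l1");print("pose",s.x[:2].round(4),np.degrees(s.x[2]).round(2));print(r(s.x).reshape(-1,2).round(1).tolist());return s.x
E
python3 - <<'E'
from fit import *
d=pickle.load(open("f0.pkl","rb"));f=d["top"];g=d["scene"]
T=lambda u,v:px(u,v,6,155,145);S=lambda u,v:px(u,v,7,225,130)
fit([(f,T(68,100),(.12,.125,.065)),(f,T(460,78),(.12,-.125,.065)),(f,T(480,455),(-.12,-.125,.065)),(f,T(82,472),(-.12,.125,.065)),
 (g,S(120,365),(-.12,-.125,.065)),(g,S(327,155),(-.12,.125,.065)),(g,S(695,258),(.12,.125,.065)),
 (g,S(103,165),(-.14,-.092,.156)),(g,S(106,300),(-.14,-.092,.076))],[.637,.221,0])
T=lambda u,v:px(u,v,9,280,170);S=lambda u,v:px(u,v,6,165,180)
G=lambda y,x,z=.172:(x,y,z)
print("dock+guard")
fit([(f,T(165,125),(.008,.078,.172)),(f,T(140,163),(-.008,.078,.172)),(f,T(572,270),(0,-.092,.155)),
(f,T(135,97),(.025,.088,.105)),(f,T(605,240),(.025,-.112,.105)),(f,T(580,352),(-.025,-.112,.105)),(f,T(95,215),(-.025,.088,.105)),
(g,S(115,400),(.025,-.112,.105)),(g,S(457,228),(.025,.088,.105)),(g,S(70,352),(-.025,-.112,.105)),
],[.62,-.2,-.25])
E
```

```text
pose [0.6377 0.221 ] 4.73
[[-1.0, -1.7], [1.0, -1.8], [1.1, 0.1], [-0.8, 1.1], [-1.8, -1.3], [-0.7, -0.2], [1.9, -0.4], [-0.0, 0.2], [-0.0, -0.2]]
dock+guard
pose [ 0.6322 -0.1985] -14.85
[[-1.0, -0.3], [0.5, -0.0], [-0.1, 0.1], [-0.8, -0.5], [0.7, -0.7], [-0.2, 0.2], [-0.2, -0.3], [-0.2, 1.1], [-0.1, -1.4], [-2.5, -0.4]]
```

```bash
cat > mv.py <<'E'
import numpy as np,sys
from scipy.spatial.transform import Rotation as Ro
from station import robot
# commanded assumed ~ measured
def plan(xyz,yaw,tilt=None):
    s=robot.sense();q=np.array(s["tcp_rot"]);R=Ro.from_quat(q[[1,2,3,0]])
    T=Ro.from_euler("z",yaw,degrees=True)*Ro.from_quat([1,0,0,0])
    d=R.inv().apply(np.array(xyz)-s["tool_pos"]);w=np.degrees((R.inv()*T).as_rotvec())
    print("clock",s["clock"],"pos",s["tool_pos"].round(4),"F",s["force"].round(2),"T",s["wrist_torque"].round(2),"w",round(s["grip_width"],4),"xaxis",R.as_matrix()[:,0].round(4),"z",R.as_matrix()[:,2].round(4))
    print("shift mm",(d*1000).round(1),"turn",w.round(2))
if __name__=="__main__": plan(list(map(float,sys.argv[1:4])),float(sys.argv[4]))
E
python3 mv.py 0.60 -0.25 0.27 -14.85
```

```text
clock 0.15 pos [ 0.1935 -0.5941  0.2309] F [ 0.16 -0.34  0.  ] T [ 0.   -0.01  0.  ] w 0.0857 xaxis [ 3.096e-01 -9.509e-01 -8.000e-04] z [-2.e-04  8.e-04 -1.e+00]
shift mm [-201.4 -493.1  -38.9] turn [-3.000e-02  4.000e-02 -5.711e+01]
```

>>> {"name": "servo_tool", "arguments": {"commands": [[[0,-10,0,0,0,0,0]]]}}

```text
clock: 0.23
tool_pos: [0.1814, -0.5585, 0.2301]
tcp_rot: [0.001, 0.809, -0.588, 0.001]
force: [-0.1, 1.5, -1.2]
grip_width: 0.0756
```

I typed -10 as if it were millimetres, but the tool takes metres. The row limit clipped the move to about 40 mm in free space, so nothing was harmed. I'll replan in metres.

```bash
python3 mv.py 0.60 -0.25 0.27 -14.85
```

```text
clock 0.2333 pos [ 0.1814 -0.5585  0.2301] F [-0.14  1.47 -1.15] T [0.   0.03 0.01] w 0.0756 xaxis [ 0.3095 -0.9509  0.002 ] z [ 5.0e-04 -1.9e-03 -1.0e+00]
shift mm [-163.7 -493.5  -40.3] turn [  0.06  -0.1  -57.12]
```

>>> {"name": "servo_tool", "arguments": {"commands": [[[0,-0.014,-0.038,-0.02,0,0,-4.5],[0,-0.027,-0.075,-0.04,0,0,-9],[0,-0.04,-0.113,-0.04,0,0,-13.5],[0,-0.053,-0.15,-0.04,0,0,-18],[0,-0.066,-0.188,-0.04,0,0,-22.5],[0,-0.08,-0.225,-0.04,0,0,-27],[0,-0.093,-0.263,-0.04,0,0,-31.5],[0,-0.106,-0.3,-0.04,0,0,-36],[0,-0.12,-0.338,-0.04,0,0,-40.5],[0,-0.133,-0.375,-0.04,0,0,-45],[0,-0.146,-0.413,-0.04,0,0,-50],[0,-0.16,-0.45,-0.04,0,0,-55]]]}}

```text
clock: 1.23
tool_pos: [0.5604, -0.2617, 0.2712]
tcp_rot: [0.0, 0.989, -0.145, -0.0]
force: [0.2, -2.6, 0.4]
grip_width: 0.0002
```

```bash
python3 mv.py 0.62 -0.20 0.26 -14.85;  python3 - <<'E'
from station import robot
import cv2,pickle
f=robot.grab_frame("wrist");pickle.dump(f,open("w1.pkl","wb"));cv2.imwrite("pics/w1.png",f["img"][:,:,::-1]);print(-f["R"].T@f["t"],f["R"][2])
E
```

```text
clock 1.2333 pos [ 0.5604 -0.2617  0.2712] F [ 0.19 -2.56  0.36] T [-0.07  0.02  0.03] w 0.0002 xaxis [ 9.577e-01 -2.876e-01 -1.000e-04] z [-1.e-04 -0.e+00 -1.e+00]
shift mm [ 39.4 -76.2  11.2] turn [ 0.    0.01 -1.87]
[ 0.58400057 -0.18261936  0.41329312] [-0.09183221 -0.30972121 -0.94638238]
```

View pics/w1.png

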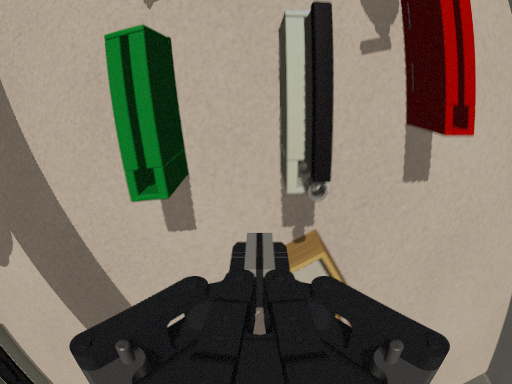

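The wrist view shows the black rail at cols 312-332, rows 3-182, with its socket ring at (318,190), in the white dock between the green and red ones. Next I measure it with the fisheye model.

```bash
cat >> h.py <<'E'
_p=proj
def proj(f,X):
    if abs(f["camera_matrix"][0,0]-297.3)>5: return _p(f,X)
    p=np.array(f["R"])@np.array(X)+f["t"];th=np.arctan2(np.hypot(p[0],p[1]),p[2]);r=f["camera_matrix"][0,0]*th
    n=np.hypot(p[0],p[1]);return np.array([f["camera_matrix"][0,2]+r*p[0]/n,f["camera_matrix"][1,2]+r*p[1]/n])
E
python3 - <<'E'
from fit import *
f=pickle.load(open("w1.pkl","rb"))
crop(f,270,0,350,100,6,"pics/w1a.png");crop(f,270,110,350,210,6,"pics/w1b.png")
E
```

```text
(no output)
```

View pics/w1a.png

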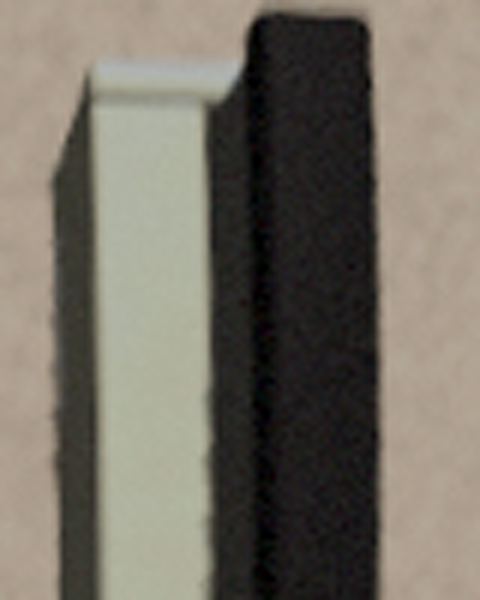

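View pics/w1b.png

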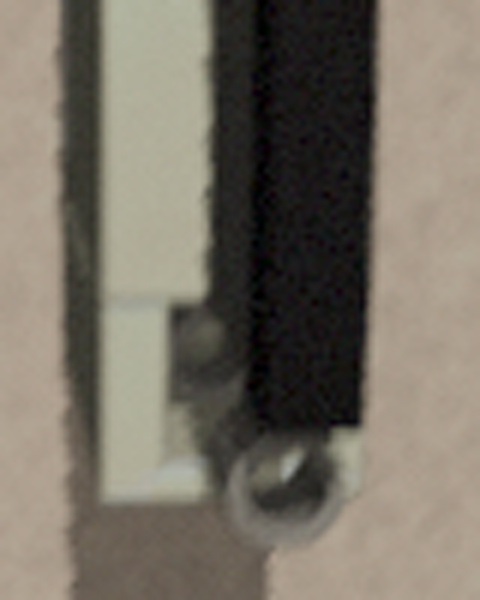

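```bash
python3 - <<'E'
from fit import *
f=pickle.load(open("w1.pkl","rb"))
A=lambda u,v:px(u,v,6,270,0);B=lambda u,v:px(u,v,6,270,110)
p=fit([(f,A(370,16),(.008,.078,.172)),(f,B(362,427),(.008,-.078,.172)),(f,A(376,350),(.008,.02,.172)),(f,B(284,487),(0,-.092,.155)),
(f,A(95,100),(-.025,.088,.105)),(f,B(103,500),(-.025,-.112,.105))],[.632,-.198,-.26])
for X in [(-.008,.078,.172),(-.008,-.078,.172),(-.008,.078,.158),(-.008,-.078,.158)]:
  print((proj(f,place(p,X))-[270,0]+.5)*6-.5)
d=pickle.load(open("f0.pkl","rb"))
for c in ["top","scene"]:print(c,[proj(d[c],place(p,X)).round(1).tolist() for X in [(0,.078,.172),(0,-.078,.172),(0,-.092,.155)]])
E
python3 mv.py 0.632 -0.1985 0.20 -14.85
```

```text
pose [ 0.6344 -0.1968] -15.44
[[0.1, -3.0], [0.4, 1.0], [0.9, 8.5], [0.2, -0.1], [-1.4, -9.0], [-1.0, 0.2]]
[255.03831274  -9.55474996]
[ 256.35086941 1094.7148106 ]
[238.31341425  18.06055331]
[ 240.64759055 1066.40439583]
top [[295.8, 184.5], [339.5, 197.7], [342.5, 199.2]]
scene [[233.3, 195.8], [187.5, 218.1], [183.7, 225.2]]
clock 1.2833 pos [ 0.5645 -0.2576  0.2709] F [ 0.19  4.19 -1.76] T [ 0.13 -0.    0.07] w -0.0001 xaxis [ 0.9604 -0.2785  0.001 ] z [ 0.0014  0.0013 -1.    ]
shift mm [ 48.3 -75.5  71.1] turn [-0.09 -0.06 -1.32]
```

>>> {"name": "servo_tool", "arguments": {"commands": [[[0,0.015,-0.02,0,0,0,-1],[0,0.03,-0.05,0,0,0,-1],[0,0.03,-0.05,0,0,0,-1],[0,0.03,-0.05,0,0,0,-1],[0,0.03,-0.05,0,0,0,-1]]]}}

```text
clock: 1.7
tool_pos: [0.602, -0.2242, 0.2709]
tcp_rot: [0.0, 0.99, -0.139, -0.0]
force: [0.6, -0.9, 0.2]
grip_width: -0.0001
```

```bash
python3 - <<'E'
from station import robot
from fit import *
f=robot.grab_frame("wrist");pickle.dump(f,open("w2.pkl","wb"));cv2.imwrite("pics/w2.png",f["img"][:,:,::-1])
crop(f,220,20,300,250,2.6,"pics/w2b.png")
crop(f,220,30,310,120,6,"pics/w2a.png");crop(f,220,170,310,270,6,"pics/w2c.png")
E
python3 mv.py 0.634 -0.197 0.20 -15
```

```text
clock 1.75 pos [ 0.6018 -0.2246  0.2711] F [-0.07  0.16 -0.96] T [-0.01  0.01 -0.  ] w -0.0006 xaxis [ 9.613e-01 -2.755e-01 -4.000e-04] z [-5.e-04  0.e+00 -1.e+00]
shift mm [ 23.4 -35.4  71.1] turn [ 0.01  0.03 -0.99]
```

View pics/w2.png

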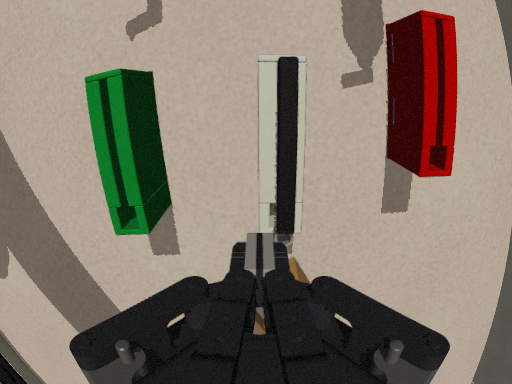

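```bash
python3 - <<'E'
from fit import *
f=pickle.load(open("w2.pkl","rb"))
im=f["img"].mean(2)
L=[];Rr=[]
for v in range(66,200,6):
    row=cv2.GaussianBlur(im,(1,5),0)[v];dark=np.where(row[265:310]<75)[0]+265
    # subpixel right edge
    i=dark.max();r=i+(75-row[i])/(row[i+1]-row[i])
    j=dark.min();l=j-(75-row[j])/(row[j-1]-row[j]);L.append((l,v));Rr.append((r,v))
print(np.round(L[::4],1).tolist(),np.round(Rr[::4],1).tolist())
col=im[40:80,288];print(col[10:28].round(0))
from scipy.optimize import least_squares
# right edge: perpendicular distance in u to projected edge; far end v
def edge(p,x,z,v):
    ys=np.linspace(-.09,.09,60);P=np.array([proj(f,place(p,(x,y,z))) for y in ys]);o=np.argsort(P[:,1]);return np.interp(v,P[o,1],P[o,0])
v=np.array([a[1] for a in Rr]);
for v_end in [57.5]:
  def res(p): return np.concatenate([edge(p,.008,.172,v)-[a[0] for a in Rr],[proj(f,place(p,(0,.078,.172)))[1]-v_end]])
  s=least_squares(res,[.634,-.197,-.26]);p=s.x;print(p[:2],np.degrees(p[2]),np.abs(s.fun).max())
  print("left top",edge(p,-.008,.172,v)[::4],"left low",edge(p,-.008,.158,v)[::4])
  c=px(0,0,1,0,0)
  for X in [(-.025,.088,.105),(.025,.088,.105),(-.025,-.112,.105)]:print(X,proj(f,place(p,X)))
E
```

```text
[[277.1, 66.0], [276.7, 90.0], [276.6, 114.0], [276.7, 138.0], [276.4, 162.0], [276.3, 186.0]] [[297.6, 66.0], [297.5, 90.0], [297.1, 114.0], [296.7, 138.0], [296.2, 162.0], [295.3, 186.0]]
[168. 167. 167. 165. 159. 179. 150.  23.  22.  25.  31.  27.  28.  33.
  25.  32.  25.  26.]
[ 0.6326497  -0.20051564] -15.614786715678404 0.19722762277655193
left top [277.56234043 277.54380237 277.44583441 277.26940265 277.01611558
 276.68631284] left low [276.54304206 276.53131182 276.44432198 276.28342728 276.04952332
 275.74325836]
(-0.025, 0.088, 0.105) [256.65835818  54.74192195]
(0.025, 0.088, 0.105) [305.8359391   55.58778913]
(-0.025, -0.112, 0.105) [257.73682975 234.86447112]
```

View pics/w2a.png

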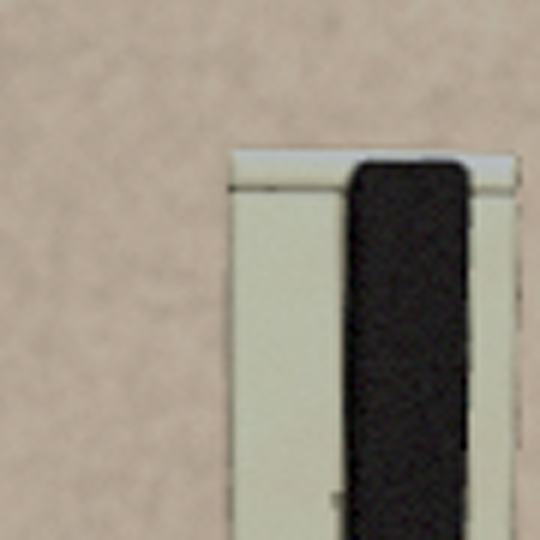

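```bash
python3 mv.py 0.6325 -0.200 0.180 -15.4
```

```text
clock 1.75 pos [ 0.6018 -0.2246  0.2711] F [-0.07  0.16 -0.96] T [-0.01  0.01 -0.  ] w -0.0006 xaxis [ 9.613e-01 -2.755e-01 -4.000e-04] z [-5.e-04  0.e+00 -1.e+00]
shift mm [ 22.8 -32.1  91.1] turn [ 0.01  0.03 -0.59]
```

>>> {"name": "servo_tool", "arguments": {"commands": [[[0,0.015,-0.02,0.02,0,0,-0.5],[0,0.023,-0.032,0.05,0,0,-0.6],[0,0.023,-0.032,0.07,0,0,-0.6],[0,0.023,-0.032,0.085,0,0,-0.6],[0,0.023,-0.032,0.091,0,0,-0.6],[0,0.023,-0.032,0.091,0,0,-0.6]]]}}

```text
clock: 2.25
tool_pos: [0.6323, -0.2004, 0.1791]
tcp_rot: [-0.0, 0.991, -0.134, -0.001]
force: [-0.5, -0.2, -0.1]
grip_width: -0.0001
```

```bash
python3 mv.py 0.6325 -0.200 0.172 -15.4;python3 - <<'E'
from station import robot
from fit import *
f=robot.grab_frame("wrist");crop(f,180,60,340,300,2.5,"pics/w3.png")
f=robot.grab_frame("scene");crop(f,165,150,275,280,5,"pics/s3.png")
E
```

```text
clock 2.25 pos [ 0.6323 -0.2004  0.1791] F [-0.47 -0.2  -0.09] T [ 0.   -0.01  0.01] w -0.0001 xaxis [ 0.964  -0.2661 -0.0023] z [-2.2e-03  8.0e-04 -1.0e+00]
shift mm [ 0.1 -0.4  7.1] turn [-0.01  0.13 -0.03]
```

View pics/w3.png

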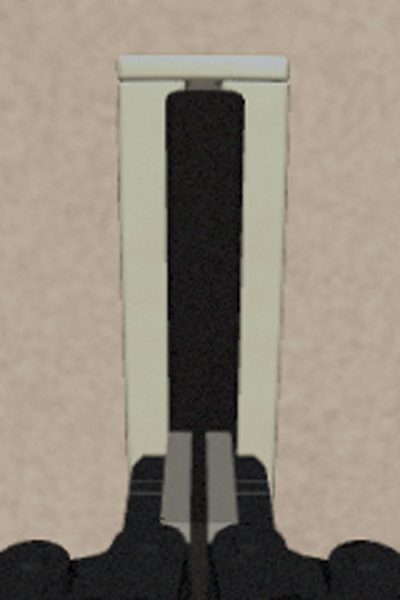

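View pics/s3.png

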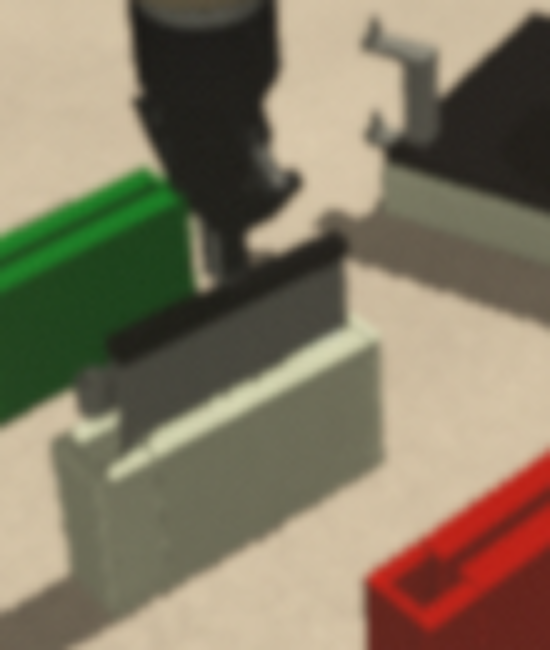

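The shut fingers are centred over the middle of the rail (crop col 200 against rail 165-243). Pressing gently now.

>>> {"name": "servo_tool", "arguments": {"commands": [[[0,0,0,0.003,0,0,0],[0,0,0,0.005,0,0,0],[0,0,0,0.007,0,0,0],[0,0,0,0.009,0,0,0],[0,0,0,0.01,0,0,0],[0,0,0,0.011,0,0,0],[0,0,0,0.012,0,0,0],[0,0,0,0.012,0,0,0]]]}}

```text
clock: 3.02
tool_pos: [0.6333, -0.1998, 0.1684]
tcp_rot: [0.0, 0.991, -0.134, 0.0]
force: [-0.1, -0.9, 4.3]
grip_width: -0.0001
```

>>> {"name": "servo_tool", "arguments": {"commands": [[[0,0,0,0.001,0,0,0],[0,0,0,0.002,0,0,0],[0,0,0,0.003,0,0,0],[0,0,0,0.004,0,0,0],[0,0,0,0.004,0,0,0]]]}}

```text
clock: 3.43
tool_pos: [0.6333, -0.1998, 0.1644]
tcp_rot: [0.0, 0.991, -0.134, 0.0]
force: [-0.7, -0.3, 4.9]
grip_width: -0.0
```

>>> {"name": "servo_tool", "arguments": {"commands": [[[0,0,0,0.001,0,0,0],[0,0,0,0.002,0,0,0],[0,0,0,0.003,0,0,0],[0,0,0,0.003,0,0,0]]]}}

```text
clock: 3.77
tool_pos: [0.6333, -0.1998, 0.1615]
tcp_rot: [0.0, 0.991, -0.134, 0.0]
force: [0.5, 0.2, 5.7]
grip_width: -0.0001
```

>>> {"name": "servo_tool", "arguments": {"commands": [[[0,0,0,0.001,0,0,0],[0,0,0,0.002,0,0,0],[0,0,0,0.003,0,0,0],[0,0,0,0.003,0,0,0]]]}}

```text
clock: 4.1
tool_pos: [0.6332, -0.1997, 0.1582]
tcp_rot: [0.0, 0.991, -0.134, 0.0]
force: [-1.1, -0.4, 4.8]
grip_width: 0.0002
```

>>> {"name": "servo_tool", "arguments": {"commands": [[[0,0,0,-0.005,0,0,0],[0,0,0,-0.01,0,0,0],[0,0,0,-0.02,0,0,0],[0,0,0,-0.03,0,0,0],[0,0,0,-0.04,0,0,0],[0,0,0,-0.05,0,0,0],[0,0,0,-0.06,0,0,0],[0,0,0,-0.07,0,0,0],[0,0,0,-0.08,0,0,0],[1,0,0,-0.085,0,0,0],[1,0,0,-0.085,0,0,0],[1,0,0,-0.085,0,0,0]]]}}

```text
clock: 5.1
tool_pos: [0.6331, -0.1997, 0.2433]
tcp_rot: [0.0, 0.991, -0.134, 0.0]
force: [-0.5, -0.2, -1.3]
grip_width: 0.0357
```

>>> {"name": "servo_tool", "arguments": {"commands": [[[1,0,0,0,0,0,0],[1,0,0,0,0,0,0],[1,0,0,0,0,0,0]]]}}

```text
clock: 5.35
tool_pos: [0.6331, -0.1996, 0.2427]
tcp_rot: [-0.0, 0.991, -0.134, -0.0]
force: [0.6, 0.7, 0.2]
grip_width: 0.0723
```

```bash
python3 - <<'E'
from station import robot
from fit import *
f=robot.grab_frame("wrist");pickle.dump(f,open("w4.pkl","wb"));cv2.imwrite("pics/w4.png",f["img"][:,:,::-1])
f=robot.grab_frame("scene");pickle.dump(f,open("s4.pkl","wb"));crop(f,165,150,275,280,5,"pics/s4.png")
E
python3 mv.py 0.6325 -0.200 0.176 -15.4
```

```text
clock 5.45 pos [ 0.6331 -0.1997  0.2429] F [-0.2  -0.13  0.8 ] T [ 0.02  0.04 -0.  ] w 0.0846 xaxis [ 9.642e-01 -2.650e-01 -5.000e-04] z [-5.e-04  2.e-04 -1.e+00]
shift mm [-0.5  0.5 66.9] turn [-0.    0.03  0.03]
```

View pics/w4.png

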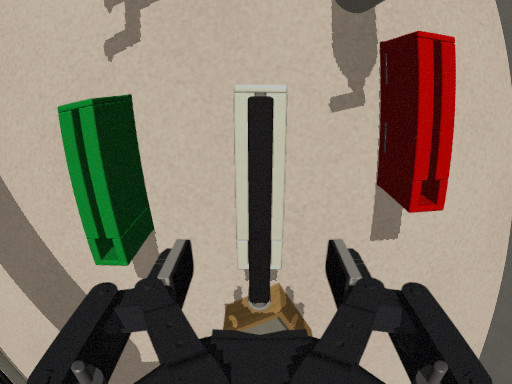

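View pics/s4.png

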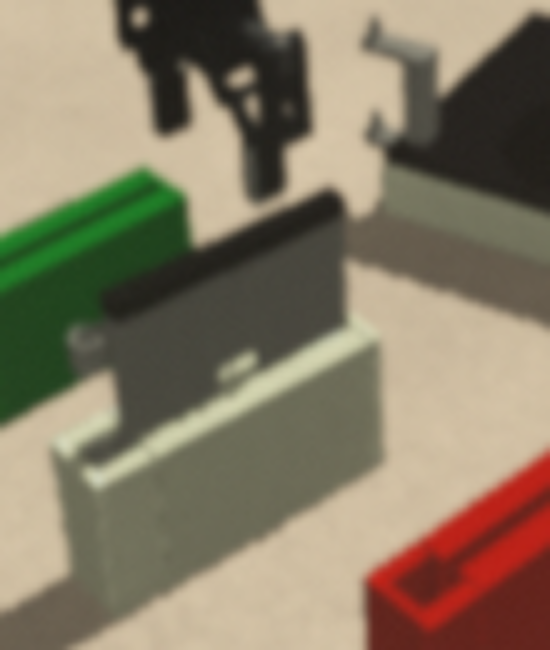

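The guard has sprung up: its window now shows above the dock. In the wrist view the rail runs at cols 249-272, rows 96-303. I'll fit its new pose.

```bash
cat > edges.py <<'E'
from fit import *
def railfit(f,z,v0,v1,c0,c1,vend,p0,thr=75):
    im=cv2.GaussianBlur(f["img"].mean(2),(1,5),0);vs=np.arange(v0,v1,6);L=[];Rr=[]
    for v in vs:
        row=im[v];dk=np.where(row[c0:c1]<thr)[0]+c0;i=dk.max();j=dk.min()
        Rr.append(i+(thr-row[i])/(row[i+1]-row[i]));L.append(j-(thr-row[j])/(row[j-1]-row[j]))
    def edge(p,x):
        P=np.array([proj(f,place(p,(x,y,z))) for y in np.linspace(-.1,.1,80)]);o=np.argsort(P[:,1]);return np.interp(vs,P[o,1],P[o,0])
    res=lambda p:np.concatenate([edge(p,.008)-Rr,edge(p,-.008)-L,[3*(proj(f,place(p,(0,.078,z)))[1]-vend)]])
    s=least_squares(res,p0,loss="soft_l1",f_scale=.5);p=s.x
    print("rail",p[:2].round(4),np.degrees(p[2]).round(2));r=res(p);print("R",r[:len(vs)].round(1).tolist(),"L",r[len(vs):-1].round(1).tolist());return p
E
python3 - <<'E'
from edges import *
f=pickle.load(open("w4.pkl","rb"))
im=f["img"].mean(2);print(im[90:102,260].round(),im[296:310,262].round())
p=railfit(f,.202,105,280,238,284,96.5,[.633,-.2,-.27])
print(proj(f,place(p,(0,-.078,.202))),proj(f,place(p,(0,-.092,.185))))
E
```

```text
[178. 153. 106.  98. 107. 108.  59.  29.  32.  27.  35.  31.] [ 22.  17.  23.  24.  23.  30.  41. 103. 100.  99.  96. 125. 141. 128.]
rail [ 0.6334 -0.1993] -15.6
R [0.6, 0.7, 0.6, 0.6, 0.5, 0.6, 0.5, 0.7, 0.6, 0.8, 0.7, 0.7, 0.6, 0.6, 0.5, 0.7, 0.6, 0.8, 0.7, 0.7, 0.6, 0.6, 0.5, 0.1, 0.0, -0.0, 0.0, 0.5, -0.0, -0.0] L [-0.6, -0.6, -0.6, -0.6, -0.6, -0.6, -0.6, -0.5, -0.7, -0.7, -0.7, -0.6, -0.5, -0.9, -0.9, -0.8, -0.8, -0.7, -0.9, -0.9, -0.8, -0.8, -0.7, 0.1, 0.2, 0.3, -0.1, -0.4, -0.1, -0.2]
[258.83844311 303.65608429] [258.77369026 302.91133709]
```

>>> {"name": "servo_tool", "arguments": {"commands": [[[1,0,0,0.015,0,0,0],[1,0,0,0.03,0,0,0.2],[1,0,0,0.045,0,0,0.2],[1,0,0,0.06,0,0,0.2],[1,0,0,0.068,0,0,0.2],[1,0,0,0.068,0,0,0.2],[0.6,0,0,0.068,0,0,0.2],[0.4,0,0,0.068,0,0,0.2],[0.3,0,0,0.068,0,0,0.2],[0.25,0,0,0.068,0,0,0.2],[0.25,0,0,0.068,0,0,0.2]]]}}

```text
clock: 6.37
tool_pos: [0.6333, -0.1997, 0.1759]
tcp_rot: [0.0, 0.991, -0.135, 0.0]
force: [-0.8, -0.3, -0.8]
grip_width: 0.0256
```

>>> {"name": "servo_tool", "arguments": {"commands": [[[0.18,0,0,0,0,0,0],[0.1,0,0,0,0,0,0],[0,0,0,0,0,0,0],[0,0,0,0,0,0,0],[0,0,0,0,0,0,0],[0,0,0,0,0,0,0]]]}}

```text
clock: 6.87
tool_pos: [0.6333, -0.1998, 0.1754]
tcp_rot: [0.0, 0.991, -0.135, 0.0]
force: [1.0, 0.6, 2.9]
grip_width: 0.015
```

```bash
python3 mv.py 0.6325 -0.200 0.276 -15.4
```

```text
clock 6.8667 pos [ 0.6333 -0.1998  0.1754] F [0.97 0.65 2.92] T [-0.01 -0.01 -0.02] w 0.015 xaxis [ 9.633e-01 -2.684e-01  4.000e-04] z [ 4.e-04 -2.e-04 -1.e+00]
shift mm [  -0.7    0.5 -100.6] turn [ 0.01 -0.03 -0.17]
```

>>> {"name": "servo_tool", "arguments": {"commands": [[[0,0,0,-0.003,0,0,0],[0,0,0,-0.007,0,0,0],[0,0,0,-0.011,0,0,0],[0,0,0,-0.015,0,0,0],[0,0,0,-0.015,0,0,0]]]}}

```text
clock: 7.28
tool_pos: [0.6334, -0.1998, 0.1912]
tcp_rot: [0.0, 0.991, -0.135, 0.001]
force: [-0.2, -0.2, -3.1]
grip_width: 0.015
```

>>> {"name": "servo_tool", "arguments": {"commands": [[[0,0,0,-0.01,0,0,0],[0,0,0,-0.02,0,0,0],[0,0,0,-0.03,0,0,0],[0,0,0,-0.04,0,0,0],[0,0,0,-0.055,0,0,0],[0,0,0,-0.07,0,0,0],[0,0,0,-0.085,0,0,0],[0,0,0,-0.1,0,0,0],[0,0,0,-0.1,0,0,0]]]}}

```text
clock: 8.03
tool_pos: [0.6339, -0.2, 0.2944]
tcp_rot: [0.001, 0.991, -0.135, 0.003]
force: [0.0, 0.4, -1.4]
grip_width: 0.015
```

```bash
python3 - <<'E'
from station import robot
from fit import *
f=robot.grab_frame("wrist");pickle.dump(f,open("w5.pkl","wb"));cv2.imwrite("pics/w5.png",f["img"][:,:,::-1])
f=robot.grab_frame("scene");pickle.dump(f,open("s5.pkl","wb"));cv2.imwrite("pics/s5.png",f["img"][:,:,::-1])
E
python3 mv.py 0.5 -0.0 0.28 -0
```

```text
clock 8.1333 pos [ 0.6331 -0.1997  0.2908] F [ 0.32 -0.03 -2.49] T [ 0.04 -0.01  0.04] w 0.0147 xaxis [ 0.9633 -0.2683  0.0012] z [ 1.e-03 -5.e-04 -1.e+00]
shift mm [-181.8 -156.6   10.6] turn [  0.02  -0.06 -15.56]
```

View pics/w5.png

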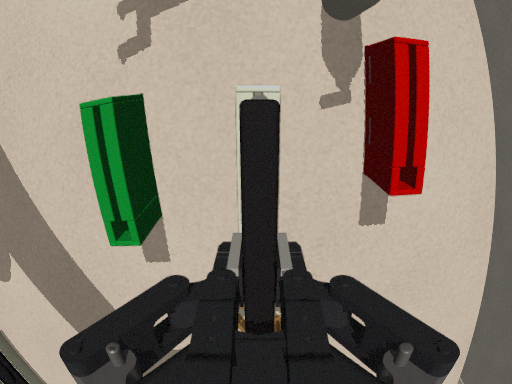

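View pics/s5.png

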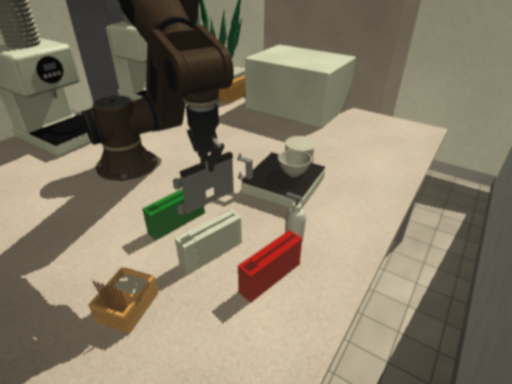

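The guard is clear of the dock and held by the middle of its rail. Next I bring it to a spot south-west of the pintles, from which the wrist camera can see them.

>>> {"name": "servo_tool", "arguments": {"commands": [[[0,-0.015,-0.01,0,0,0,-1],[0,-0.04,-0.025,0,0,0,-3],[0,-0.07,-0.043,0,0,0,-6],[0,-0.1,-0.062,0,0,0,-9],[0,-0.13,-0.081,0,0,0,-12],[0,-0.16,-0.1,0,0,0,-14],[0,-0.19,-0.119,0,0,0,-16],[0,-0.212,-0.132,0,0,0,-18],[0,-0.225,-0.14,0,0,0,-19.2],[0,-0.23,-0.144,0,0,0,-19.6],[0,-0.23,-0.144,0,0,0,-19.6],[0,-0.23,-0.144,0,0,0,-19.6]]]}}

```text
clock: 9.13
tool_pos: [0.4511, 0.0003, 0.2902]
tcp_rot: [0.0, 0.999, 0.035, 0.0]
force: [0.1, -0.6, -2.8]
grip_width: 0.0151
```

>>> {"name": "servo_tool", "arguments": {"commands": [[[0,0,0,0,0,0,0],[0,0,0,0,0,0,0],[0,0,0,0,0,0,0]]]}}

```text
clock: 9.38
tool_pos: [0.4507, 0.0002, 0.29]
tcp_rot: [0.0, 0.999, 0.035, -0.0]
force: [-0.4, 0.0, -2.8]
grip_width: 0.0149
```

```bash
python3 - <<'E'
from station import robot
from fit import *
for n in "wrist scene top".split():
  f=robot.grab_frame(n);pickle.dump(f,open(n+"6.pkl","wb"));cv2.imwrite(f"pics/{n}6.png",f["img"][:,:,::-1])
E
python3 mv.py 0.5 -0.0 0.28 4
```

```text
clock 9.5333 pos [4.504e-01 4.000e-04 2.901e-01] F [-0.02  0.74 -3.22] T [ 0.04  0.02 -0.02] w 0.015 xaxis [ 9.976e-01  6.980e-02 -2.000e-04] z [-2.e-04 -1.e-04 -1.e+00]
shift mm [49.4  3.9 10.1] turn [0.   0.01 0.  ]
```

View pics/wrist6.png

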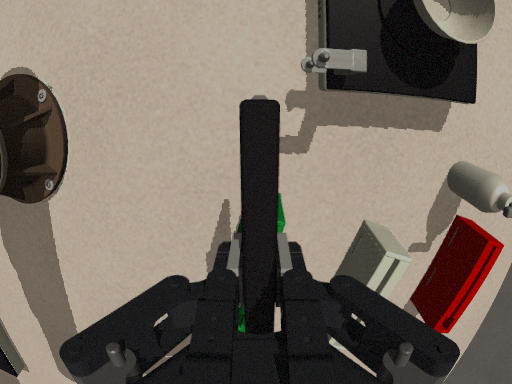

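View pics/scene6.png

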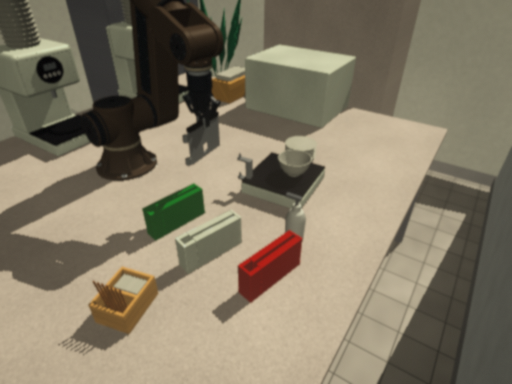

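The wrist view shows the upper pintle near (322,56), its ledge and post at (320-366, 48-73), and the lower pintle near (308,65). Enlarging that area.

```bash
python3 - <<'E'
from fit import *
f=pickle.load(open("wrist6.pkl","rb"));crop(f,295,0,395,100,7,"pics/w6a.png")
f=pickle.load(open("scene6.pkl","rb"));crop(f,225,140,335,215,7,"pics/s6a.png")
E
```

```text
(no output)
```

View pics/w6a.png

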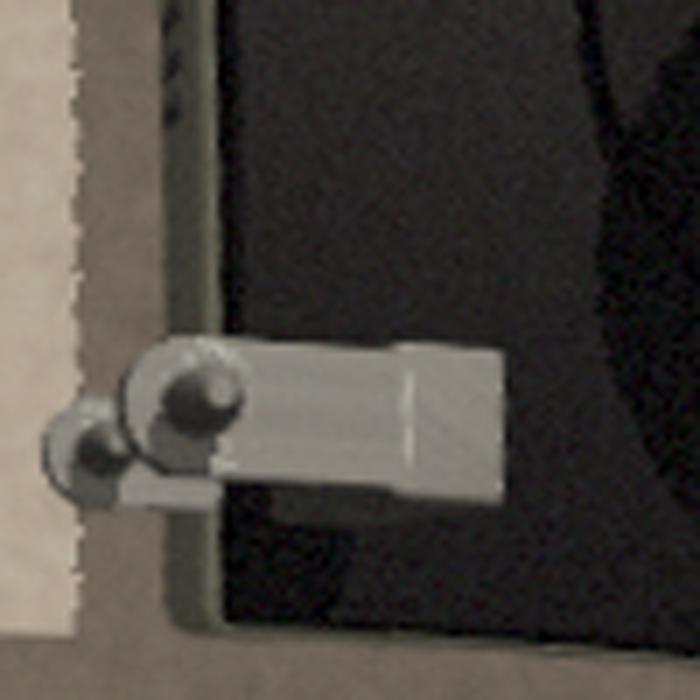

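View pics/s6a.png

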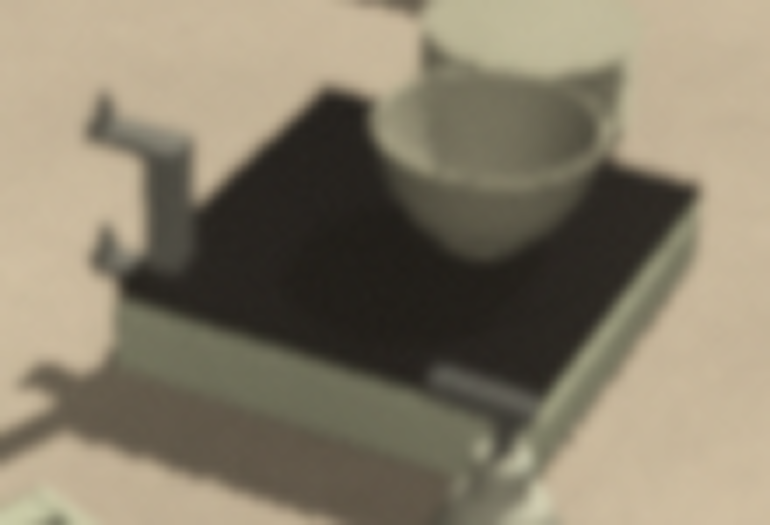

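```bash
python3 - <<'E'
from fit import *
f=pickle.load(open("wrist6.pkl","rb"));g=pickle.load(open("scene6.pkl","rb"));t=pickle.load(open("f0.pkl","rb"))["top"]
W=lambda u,v:px(u,v,7,295,0);S=lambda u,v:px(u,v,7,225,140);T=lambda u,v:px(u,v,6,155,145)
pin=[(f,W(191,406),(-.14,-.092,.138)),(f,W(96,454),(-.14,-.092,.058)),(f,W(216,384),(-.14,-.092,.156)),(f,W(402,345),(-.111,-.08,.138)),(f,W(400,492),(-.111,-.104,.138)),(f,W(222,627),(-.12,-.125,.065)),(f,(476,102.5),(.12,-.125,.065))]
p=fit(pin,[.637,.221,.05])
print(place(p,(-.14,-.092,.138)),"edge at", [proj(f,place(p,(-.12,y,.065))).round(1).tolist() for y in (-.06,-.03,0,.03)], "obs col",W(218,10))
print("scene pred",[proj(g,place(p,X)).round(1).tolist() for X in [(-.14,-.092,.156),(-.14,-.092,.076),(-.12,-.125,.065),(-.12,.125,.065)]],"obs",np.round([S(103,95),S(106,228),S(120,292),S(327,85)],1).tolist())
print("top pred",[proj(t,place(p,X)).round(1).tolist() for X in [(-.12,-.125,.065),(-.12,.125,.065),(.12,.125,.065),(.12,-.125,.065)]],"obs",np.round([T(480,455),T(82,472),T(68,100),T(460,78)],1).tolist())
E
```

```text
pose [0.6346 0.2258] 5.42
[[0.4, -0.4], [0.7, -0.7], [0.8, 0.8], [-1.8, -1.8], [-1.2, 0.5], [-0.3, 0.8], [1.1, 0.1]]
[0.50393476 0.12102781 0.138     ] edge at [[325.4, 38.7], [324.7, 15.8], [323.7, -6.2], [322.5, -27.2]] obs col (325.7142857142857, 1.0)
scene pred [[239.4, 152.8], [239.8, 171.7], [240.1, 179.9], [270.1, 150.9]] obs [[239.3, 153.1], [239.7, 172.1], [241.7, 181.3], [271.3, 151.7]]
top pred [[234.7, 220.9], [166.5, 225.6], [163.2, 160.8], [230.5, 156.2]] obs [[234.6, 220.4], [168.2, 223.2], [165.9, 161.2], [231.2, 157.6]]
```

```bash
python3 - <<'E'
from edges import *
f=pickle.load(open("wrist6.pkl","rb"))
im=f["img"].mean(2);print(im[94:105,260].round(),im[130,236:284].round())
for dz in (0,.002):
  p=railfit(f,.3167+dz,110,190,236,287,99.6,[.4504,.0004,.07],thr=80)
# tilt check: scene socket vs
g=pickle.load(open("scene6.pkl","rb"))
crop(g,180,105,230,170,10,"pics/s6b.png")
for y,z in [(0.078,.127),(-.078,.127),(.078,0),(-.078,0),(-.092,.008),(-.092,.088)]:
  print(y,z,((proj(g,place(p,(0,y,z+.1897)))-[180,105]+.5)*10).round())
E
python3 mv.py 0.426 .207 0.29 4.5
```

```text
[162. 120.  98.  99.  94.  55.  18.  30.  27.  22.  27.] [164. 165. 163. 130.  10.  18.  20.  24.  15.  22.  26.  25.  22.  23.
  27.  24.  23.  26.  28.  24.  32.  32.  24.  15.  27.  29.  28.  26.
  35.  27.  27.  25.  23.  27.  26.  28.  21.  28.  27.  27.  14.  20.
   8.  85. 147. 163. 163. 164.]
rail [0.4505 0.0009] 3.91
R [0.7, 0.8, 0.8, 0.9, 1.1, 0.1, 0.5, 0.6, 0.9, 0.7, 0.9, 1.0, 1.0, 1.0] L [-0.7, -0.5, -0.7, -0.6, -0.7, -0.6, -0.7, -0.5, -0.8, -0.7, -0.9, -0.8, -0.8, -0.7]
rail [0.4505 0.0009] 3.92
R [1.1, 1.2, 1.1, 1.3, 1.5, 0.5, 0.8, 1.0, 1.2, 1.1, 1.2, 1.4, 1.3, 1.3] L [-1.1, -0.9, -1.0, -1.0, -1.0, -0.9, -1.0, -0.9, -1.2, -1.1, -1.2, -1.2, -1.2, -1.1]
0.078 0.127 [371.  62.]
-0.078 0.127 [ 77. 236.]
0.078 0 [392. 403.]
-0.078 0 [118. 599.]
-0.092 0.008 [ 89. 597.]
-0.092 0.088 [ 61. 371.]
clock 9.5333 pos [4.504e-01 4.000e-04 2.901e-01] F [-0.02  0.74 -3.22] T [ 0.04  0.02 -0.02] w 0.015 xaxis [ 9.976e-01  6.980e-02 -2.000e-04] z [-2.e-04 -1.e-04 -1.e+00]
shift mm [-1.000e+01 -2.078e+02  1.000e-01] turn [ 0.    0.01 -0.5 ]
```

View pics/s6b.png

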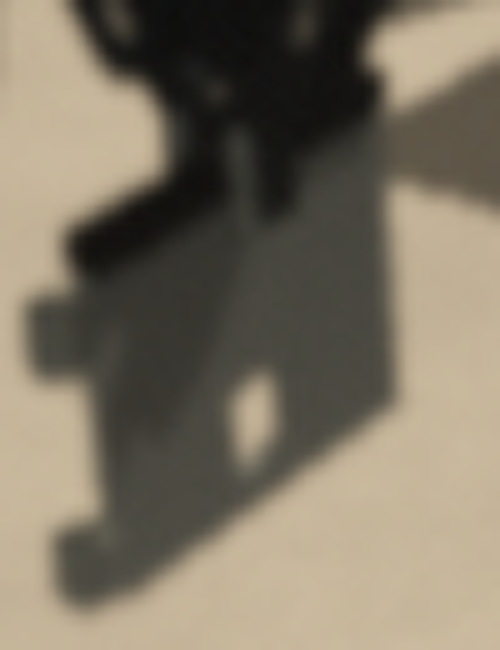

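>>> {"name": "servo_tool", "arguments": {"commands": [[[0,-0.003,-0.01,0,0,0,0],[0,-0.006,-0.035,0,0,0,-0.2],[0,-0.01,-0.065,0,0,0,-0.5],[0,-0.01,-0.095,0,0,0,-0.5],[0,-0.01,-0.125,0,0,0,-0.5],[0,-0.01,-0.155,0,0,0,-0.5],[0,-0.01,-0.182,0,0,0,-0.5],[0,-0.01,-0.2,0.005,0,0,-0.5],[0,-0.01,-0.208,0.02,0,0,-0.5],[0,-0.01,-0.208,0.04,0,0,-0.5],[0,-0.01,-0.208,0.06,0,0,-0.5],[0,-0.01,-0.208,0.075,0,0,-0.5]]]}}

```text
clock: 10.53
tool_pos: [0.4248, 0.2081, 0.214]
tcp_rot: [0.0, 0.999, 0.04, -0.0]
force: [0.0, 0.6, -3.9]
grip_width: 0.0151
```

>>> {"name": "servo_tool", "arguments": {"commands": [[[0,0,0,0.015,0,0,0],[0,0,0,0.027,0,0,0],[0,0,0,0.032,0,0,0],[0,0,0,0.032,0,0,0],[0,0,0,0.032,0,0,0]]]}}

```text
clock: 10.95
tool_pos: [0.4256, 0.2078, 0.1836]
tcp_rot: [0.0, 0.999, 0.04, 0.0]
force: [-1.1, -0.1, -1.9]
grip_width: 0.0152
```

```bash
python3 - <<'E'
from station import robot
from fit import *
for n in "wrist scene top".split():
  f=robot.grab_frame(n);pickle.dump(f,open(n+"7.pkl","wb"));cv2.imwrite(f"pics/{n}7.png",f["img"][:,:,::-1])
  if n=="scene":crop(f,190,110,300,200,7,"pics/s7a.png")
E
python3 mv.py 0.496 .2122 0.1805 4.5
```

```text
clock 11.1 pos [0.4259 0.2077 0.184 ] F [-0.63 -0.3  -2.78] T [0.05 0.02 0.03] w 0.0152 xaxis [0.9969 0.0791 0.0013] z [ 1.3e-03  3.0e-04 -1.0e+00]
shift mm [70.3  1.   3.6] turn [-0.01 -0.07  0.04]
```

View pics/s7a.png

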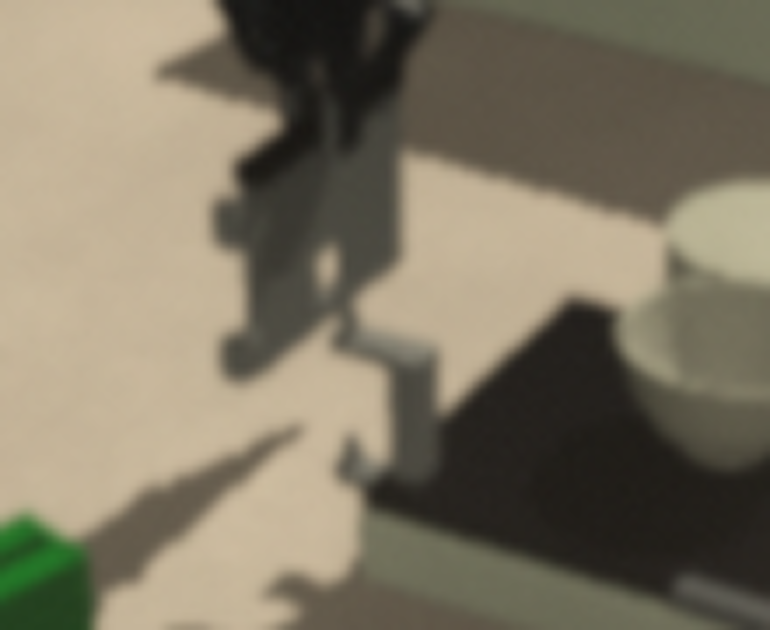

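View pics/wrist7.png

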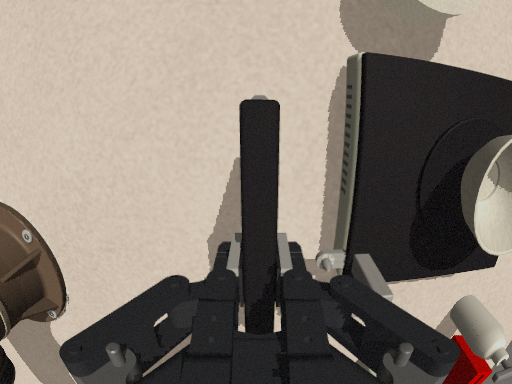

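```bash
python3 - <<'E'
from fit import *
f=pickle.load(open("wrist7.pkl","rb"));crop(f,310,40,400,130,6,"pics/w7a.png");crop(f,305,215,415,305,7,"pics/w7b.png")
E
```

```text
(no output)
```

View pics/w7a.png

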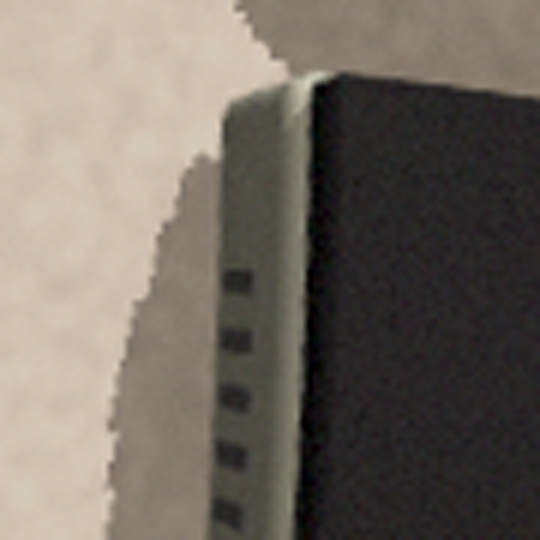

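View pics/w7b.png

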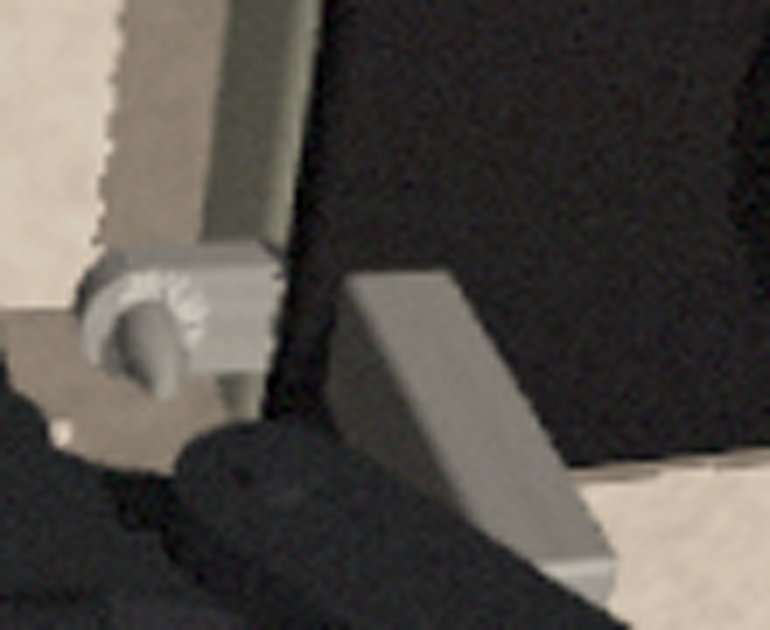

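```bash
python3 - <<'E'
from fit import *
f=pickle.load(open("wrist7.pkl","rb"));f6=pickle.load(open("wrist6.pkl","rb"));g=pickle.load(open("scene6.pkl","rb"))
A=lambda u,v:px(u,v,6,310,40);B=lambda u,v:px(u,v,7,305,215)
W=lambda u,v:px(u,v,7,295,0);S=lambda u,v:px(u,v,7,225,140)
E7=[A(312,130),A(300,400),B(325,20),B(303,180)];E6=[W(221,40),W(219,300),W(222,560)]
P=[(f,B(165,395),.076),(f,B(148,318),.058),(f6,W(191,406),.138),(f6,W(96,454),.058),(f6,W(216,384),.156),(g,S(103,95),.156),(g,S(106,228),.076)]
def edge(fr,p,e,v):
    Q=np.array([proj(fr,place(p,(-.12+e,y,.065))) for y in np.linspace(-.125,.125,60)]);o=np.argsort(Q[:,1]);return np.interp(v,Q[o,1],Q[o,0])
def res(q):
    p=q[:3];r=[proj(fr,place(p,(-.14,-.092,z)))-uv for fr,uv,z in P];
    return np.concatenate([np.concatenate(r)]+[[edge(f,p,q[3],u[1])-u[0]] for u in E7]+[[edge(f6,p,q[3],u[1])-u[0]] for u in E6])
s=least_squares(res,[.635,.225,.08,0],loss="soft_l1");q=s.x;print(q[:2],np.degrees(q[2]),q[3]);r=res(q);print(r[:14].reshape(-1,2).round(1).tolist(),r[14:].round(1))
a=place(q,(-.14,-.092,0));c=place(q,(-.14,0,0));print("pintle",a,"guard ctr",c)
for sel in ([0,1],[2,3,4],[5,6]):
  t=least_squares(lambda xy:np.concatenate([proj(P[i][0],(xy[0],xy[1],P[i][2]))-P[i][1] for i in sel]),a[:2]);print(sel,t.x.round(4),t.fun.round(1))
E
```

```text
[0.63540344 0.22450505] 4.860792830107891 0.0008413092316279825
[[-0.3, -0.7], [-1.2, 1.0], [0.1, -0.3], [0.5, -0.7], [0.6, 0.9], [0.0, -0.3], [0.0, -0.4]] [-0.2  0.6 -0.1  0.1 -0.9  0.3  0. ]
pintle [0.50370258 0.12097301 0.        ] guard ctr [0.49590695 0.21264213 0.        ]
[0, 1] [0.5045 0.1211] [ 0.4 -0.8 -0.5  0.9]
[2, 3, 4] [0.5033 0.1209] [-0.3 -0.4  0.1 -0.7  0.1  0.8]
[5, 6] [0.5051 0.1187] [-0.  0.  0. -0.]
```

>>> {"name": "servo_tool", "arguments": {"commands": [[[0,0.006,0,0,0,0,0],[0,0.015,0,0,0,0,-0.2],[0,0.025,0.001,0,0,0,-0.2],[0,0.035,0.001,0,0,0,-0.2],[0,0.045,0.001,0,0,0,-0.2],[0,0.055,0.001,0,0,0,-0.2],[0,0.063,0.001,0,0,0,-0.2],[0,0.068,0.001,0,0,0,-0.2],[0,0.07,0.001,0,0,0,-0.2],[0,0.07,0.001,0,0,0,-0.2],[0,0.07,0.001,0,0,0,-0.2]]]}}

```text
clock: 12.02
tool_pos: [0.4952, 0.212, 0.1832]
tcp_rot: [0.0, 0.999, 0.041, -0.0]
force: [-0.3, -0.1, -3.5]
grip_width: 0.0149
```

```bash
python3 - <<'E'
from station import robot
from fit import *
for n in "scene top".split():
  f=robot.grab_frame(n);pickle.dump(f,open(n+"8.pkl","wb"))
  crop(f,*((210,120,290,190,9) if n=="scene" else (150,180,250,250,7)),f"pics/{n}8a.png")
E
python3 mv.py 0.496 .2122 0.1504 4.7
```

```text
clock 12.1167 pos [0.4951 0.2121 0.1833] F [ 0.31 -0.36 -2.87] T [ 0.03 -0.05  0.01] w 0.0152 xaxis [ 9.966e-01  8.280e-02 -3.000e-04] z [-3.e-04 -2.e-04 -1.e+00]
shift mm [ 0.9 -0.1 32.9] turn [0.01 0.02 0.05]
```

View pics/scene8a.png

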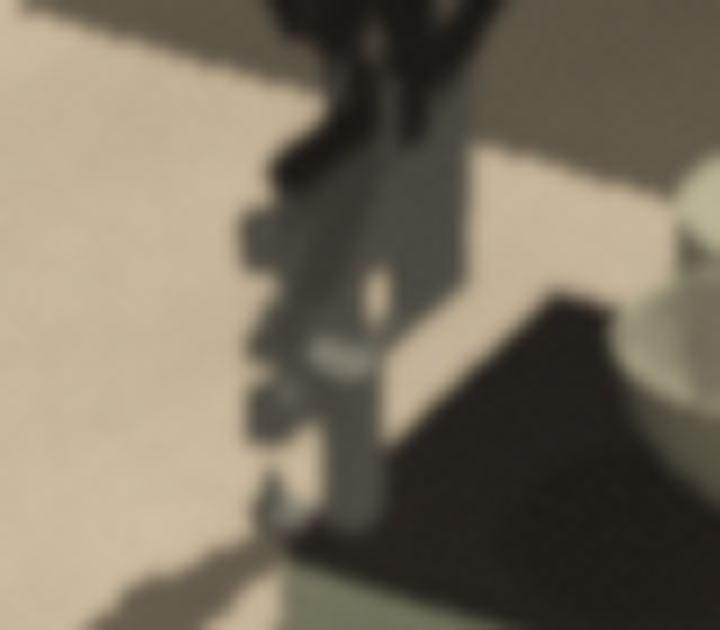

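View pics/top8a.png

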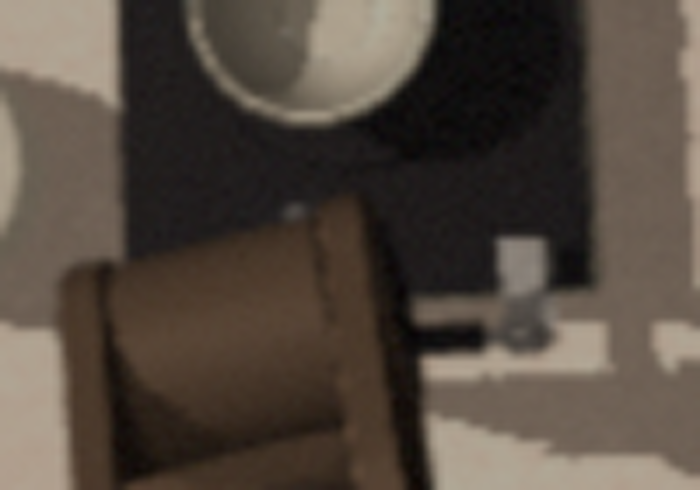

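The scene crop shows both sockets standing over their pintles: lower socket (270,410) above tip (268,480), upper socket (262,240) above tip (262,320). Lowering in steps while watching the force.

>>> {"name": "servo_tool", "arguments": {"commands": [[[0,0.001,0,0.003,0,0,0],[0,0.001,0,0.007,0,0,0],[0,0.001,0,0.011,0,0,0],[0,0.001,0,0.014,0,0,0],[0,0.001,0,0.017,0,0,0],[0,0.001,0,0.019,0,0,0],[0,0.001,0,0.02,0,0,0],[0,0.001,0,0.02,0,0,0]]]}}

```text
clock: 12.78
tool_pos: [0.4964, 0.2121, 0.163]
tcp_rot: [0.0, 0.999, 0.041, -0.0]
force: [-0.4, 0.7, -2.4]
grip_width: 0.0156
```

>>> {"name": "servo_tool", "arguments": {"commands": [[[0,0,0,0.002,0,0,0],[0,0,0,0.004,0,0,0],[0,0,0,0.006,0,0,0],[0,0,0,0.008,0,0,0],[0,0,0,0.008,0,0,0]]]}}

```text
clock: 13.2
tool_pos: [0.4964, 0.2121, 0.1548]
tcp_rot: [0.0, 0.999, 0.041, -0.0]
force: [0.2, -0.3, -2.6]
grip_width: 0.015
```

>>> {"name": "servo_tool", "arguments": {"commands": [[[0,0,0,0.001,0,0,0],[0,0,0,0.002,0,0,0],[0,0,0,0.003,0,0,0],[0,0,0,0.0035,0,0,0],[0,0,0,0.0035,0,0,0]]]}}

```text
clock: 13.62
tool_pos: [0.4965, 0.2121, 0.1517]
tcp_rot: [0.0, 0.999, 0.041, -0.0]
force: [-0.4, -0.2, -3.0]
grip_width: 0.0146
```

>>> {"name": "servo_tool", "arguments": {"commands": [[[0,0,0,0.0005,0,0,0],[0,0,0,0.001,0,0,0],[0,0,0,0.0015,0,0,0],[0,0,0,0.0015,0,0,0]]]}}

```text
clock: 13.95
tool_pos: [0.4966, 0.2122, 0.1504]
tcp_rot: [-0.0, 0.999, 0.041, 0.0]
force: [0.8, 1.8, 0.8]
grip_width: 0.0149
```

>>> {"name": "servo_tool", "arguments": {"commands": [[[0,0,0,0.0005,0,0,0],[0,0,0,0.0005,0,0,0]]]}}

```text
clock: 14.12
tool_pos: [0.4966, 0.2123, 0.15]
tcp_rot: [-0.0, 0.999, 0.041, 0.0]
force: [-0.3, 2.7, 3.2]
grip_width: 0.0146
```

```bash
python3 - <<'E'
from station import robot
from fit import *
f=robot.grab_frame("scene");pickle.dump(f,open("scene9.pkl","wb"));crop(f,210,120,290,190,9,"pics/scene9a.png")
E
python3 mv.py 0.496 .2122 0.1504 4.7
```

```text
clock 14.1667 pos [0.4966 0.2123 0.15  ] F [0.06 2.24 3.73] T [ 0.11  0.08 -0.  ] w 0.0148 xaxis [9.966e-01 8.260e-02 7.000e-04] z [ 6.e-04  2.e-04 -1.e+00]
shift mm [-0.6  0.1 -0.4] turn [-0.01 -0.04  0.04]
```

View pics/scene9a.png

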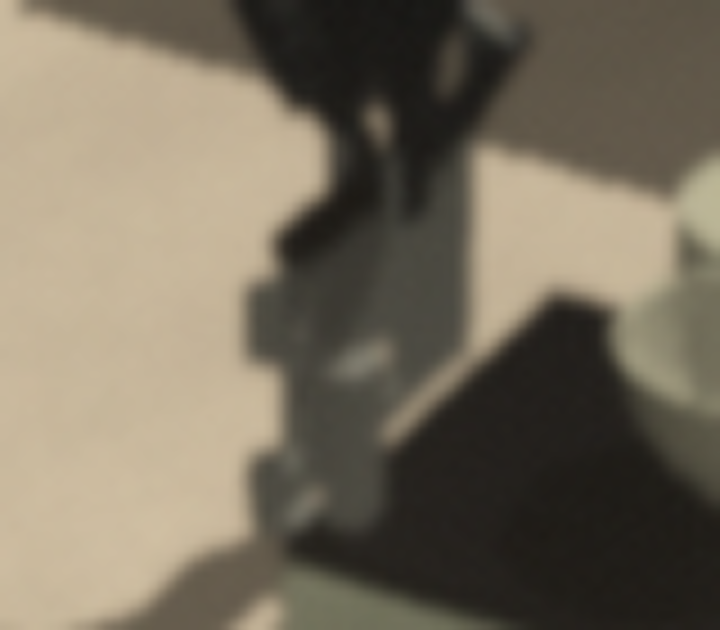

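Both sockets sit on their ledges (crop (265,325) and (270,500)), with the contact force reversed to +3.7 N. Opening the gripper and retreating straight up.

>>> {"name": "servo_tool", "arguments": {"commands": [[[0.22,0,0,0,0,0,0],[0.26,0,0,0,0,0,0],[0.32,0,0,0,0,0,0],[0.42,0,0,0,0,0,0],[0.55,0,0,0,0,0,0],[0.7,0,0,0,0,0,0],[0.7,0,0,0,0,0,0],[0.7,0,0,0,0,0,0]]]}}

```text
clock: 14.83
tool_pos: [0.4965, 0.2121, 0.1498]
tcp_rot: [0.0, 0.999, 0.041, 0.0]
force: [-0.1, 0.3, 0.3]
grip_width: 0.0595
```

>>> {"name": "servo_tool", "arguments": {"commands": [[[0.7,0,0,-0.005,0,0,0],[0.7,0,0,-0.015,0,0,0],[0.7,0,0,-0.03,0,0,0],[0.7,0,0,-0.05,0,0,0],[0.7,0,0,-0.075,0,0,0],[0.7,0,0,-0.1,0,0,0],[0.7,0,0,-0.12,0,0,0],[0.7,0,0,-0.13,0,0,0],[0.7,0,0,-0.13,0,0,0],[0.7,0,0,-0.13,0,0,0]]]}}

```text
clock: 15.67
tool_pos: [0.4963, 0.2121, 0.2797]
tcp_rot: [0.0, 0.999, 0.041, 0.0]
force: [0.3, -0.1, -1.3]
grip_width: 0.0601
```

```bash
python3 - <<'E'
from station import robot
from fit import *
for n in "scene top wrist".split():
  f=robot.grab_frame(n);pickle.dump(f,open(n+"10.pkl","wb"));cv2.imwrite(f"pics/{n}10.png",f["img"][:,:,::-1])
  if n=="scene":crop(f,210,120,290,190,9,"pics/scene10a.png")
E
python3 mv.py 0.496 .2122 0.1504 4.7
```

```text
clock 15.8167 pos [0.4961 0.212  0.2785] F [ 0.08  0.45 -0.65] T [ 0.02 -0.   -0.01] w 0.0597 xaxis [ 0.9966  0.0826 -0.0021] z [-2.1e-03 -7.0e-04 -1.0e+00]
shift mm [  0.2  -0.3 128.1] turn [0.03 0.12 0.04]
```

View pics/scene10a.png

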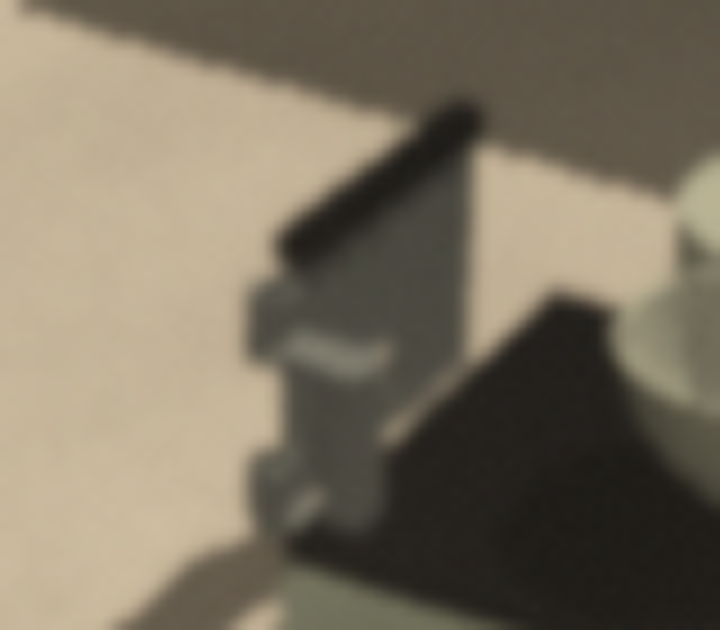

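View pics/wrist10.png

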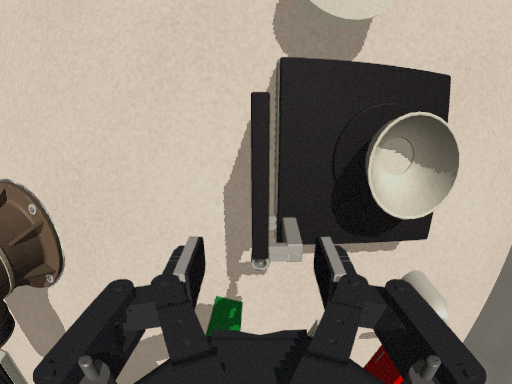

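View pics/top10.png

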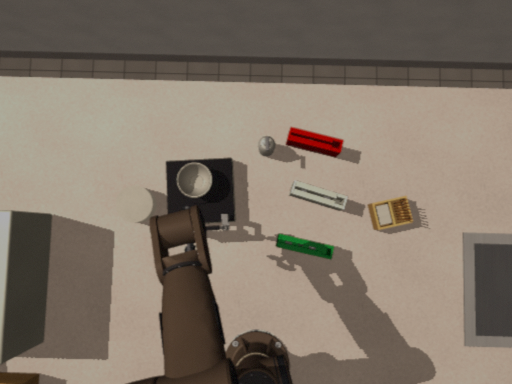

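>>> {"name": "servo_tool", "arguments": {"commands": [[[0.7,0,0,0,0,0,0],[0.7,0,0,0,0,0,0],[0.7,0,0,0,0,0,0],[0.7,0,0,0,0,0,0],[0.7,0,0,0,0,0,0],[0.7,0,0,0,0,0,0],[0.7,0,0,0,0,0,0],[0.7,0,0,0,0,0,0],[0.7,0,0,0,0,0,0],[0.7,0,0,0,0,0,0],[0.7,0,0,0,0,0,0],[0.7,0,0,0,0,0,0]]]}}

```text
clock: 16.82
tool_pos: [0.4965, 0.2121, 0.2798]
tcp_rot: [0.0, 0.999, 0.041, 0.0]
force: [0.1, 0.2, 0.4]
grip_width: 0.0599
```

```bash
python3 - <<'E'
from station import robot
from edges import *
f0=pickle.load(open("wrist10.pkl","rb"))
f=robot.grab_frame("wrist");pickle.dump(f,open("wrist11.pkl","wb"))
crop(f,225,220,315,290,8,"pics/w11.png")
for g in (f0,f):
  print(g["img"].mean(2)[90:97,260].round());railfit(g,.176,105,235,238,274,93.3,[.496,.2127,.084],thr=75)
d0=pickle.load(open("f0.pkl","rb"))["top"]["img"].astype(int);t=pickle.load(open("top10.pkl","rb"))["img"].astype(int)
D=np.abs(d0-t).max(2)
for n,(x,y,w) in dict(bowl=(194,180,17),soap=(267,146,10),stack=(140,205,14),caddy=(390,213,22)).items(): print(n,np.median(D[y-w:y+w,x-w:x+w]),(D[y-w:y+w,x-w:x+w]>45).sum())
E
```

```text
[192. 172.  60.  40.  36.  41.  42.]
rail [0.4962 0.2136] 4.82
R [0.5, 0.3, 0.3, 0.3, 0.6, 0.5, 0.4, 0.3, 0.6, 0.6, 0.5, 0.4, 0.5, 0.4, 0.3, 0.2, 0.2, 0.3, 0.2, 0.5, 0.4, 0.4] L [-0.7, -0.6, -0.6, -0.5, -0.4, -0.3, -0.3, -0.2, -0.5, -0.4, -0.2, -0.2, -0.2, -0.6, -0.5, -0.4, -0.3, -0.4, -0.5, -0.4, -0.4, -0.3]
[192. 178.  98.  37.  37.  38.  40.]
rail [0.4962 0.2138] 4.77
R [0.4, 0.3, 0.5, 0.4, 0.4, 0.3, 0.5, 0.5, 0.5, 0.4, 0.3, 0.6, 0.5, 0.4, 0.4, 0.3, 0.4, 0.3, 0.2, 0.4, 0.3, 0.2] L [-0.6, -0.6, -0.5, -0.4, -0.3, -0.2, -0.2, -0.2, -0.6, -0.5, -0.4, -0.4, -0.6, -0.5, -0.4, -0.4, -0.3, -0.4, -0.3, -0.3, -0.2, -0.4]
bowl 6.0 0
soap 6.0 0
stack 7.0 0
caddy 7.0 8
```

View pics/w11.png

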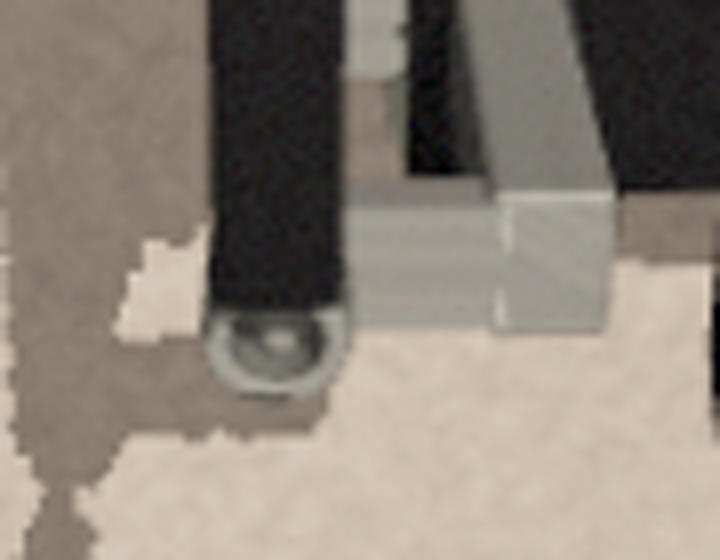

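The upper pintle's tip shows inside the socket tube at crop (275,340). The guard is still, its yaw of 4.8° matches the cooker's, and the bystanders haven't moved. Handing in.

```bash
python3 -c "
from station import robot
print(robot.sign_off())"
```

```text
the job is handed in; nothing more can be done
None
```

The splash guard is hung on both hinge pins along the cooker's front, released, and the job is handed in at about 17 s.

- **Release:** I pressed the middle of the rail about 14 mm down with shut fingers. The highest force I read was 5.7 N. The guard sprung up, and I lifted it straight out by its rail; the only force I read was its own weight, about 3 N.
- **Hanging:** I brought it in level from the front, sockets about 33 mm above their seats, and lowered it. Contact came at the predicted seat height, TCP z 0.150 m. I then opened the gripper and backed off upwards.

**Last checks**
- **Seating:** the scene image taken after release shows both sockets down on their ledges. The wrist image shows the upper pintle inside its socket tube.
- **Alignment:** the guard's yaw is 4.8°, against about 4.9° for the cooker. Over the second I watched, it barely moved (0.2 mm, 0.05°).
- **Bystanders:** the bowl, soap bottle, bowl stack and chopstick box look unchanged in the top view. The chopstick box area had 8 differing pixels, which I took as noise.

**Disagreements and slips**
- **Pin position:** the scene camera put the pins about 2 mm from where the wrist camera did. I used the wrist value, and the sockets went on with no noticeable side force.
- **Unit slip:** my first move gave a distance in millimetres instead of metres. The row limit clipped it to about 40 mm in free space, and nothing was touched.

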